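Bore gauge check and tip reading at the optics test bench

TASK

Take the gauge rod that has a collar out of the cradle and slide it down the sloping guide tube until its collar stops against the tube's mouth, and keep it there for a moment. Draw it right out again and present its tip for reading: hold the rod level, with its tip midway between the reading station's lens and light panel, on the lens axis, and the rod square across that axis. Finish while still holding the rod steady there; never touch the reading station, and leave the plain pin without a collar in the cradle.

Things in the scene. Friction and masses are not known exactly. Their poses are not given: they have to be found in the camera images.
- gauge: Gauge rod with collar, 0.1-0.2 kg, lying level in either cradle place, axis 65 mm up. Origin: centre of its square handle (80x16x16 mm; grip it across y here). x runs along the rod away from the tip, z up. Going to -x: handle to 40 mm, collar disc (36 mm diameter) 40-48, steel shaft (10 mm diameter) 48-150, tapered to 6 mm over the last 6. Tip points roughly to the robot.
- gauge_tip (a point): Centre of the tip end of the gauge rod, 150 mm from the handle's centre along its -x; axes as gauge.
- gauge_collar (a point): Centre of the collar's stop face (the face towards the tip), 48 mm from the handle's centre along -x; axes as gauge.
- plain_pin: The other rod in the cradle: same handle and shaft as the gauge, but without a collar. Origin and axes as the gauge's. To be left alone.
- cradle: Fixed cradle, base plate 180x150x12 mm, two places at y = +45 and -45 mm, rods along its x. Origin on the table, midway under the two handle centres. Each rod rests in two open-topped saddles, at 30 to 38 mm behind (+x) and 106 to 114 mm ahead (-x) of the handle's centre, cheeks at most 2 mm above the rod's axis. Lift rods straight up.
- guide_tube: Fixed steel tube on a bracket. Origin: centre of its mouth, 140 mm up. x points out along the bore, rising 0.6 rad (34 deg) above level and leaning away from the robot; y level. 85 mm long, 23 mm outside, bore 15 mm, widening over the last 12 mm to 24 mm at the mouth (32 outside); both ends open. Home: collar's stop face on the mouth, gauge x along tube x.
- reader: Fixed reading station: lens barrel (44 mm diameter) and square white light panel (56 mm) facing each other across a 90 mm gap. Origin on the table under mid-gap; y is the lens axis (lens from +45 mm, panel from -45 mm), x is level, square across it, roughly away from the robot. Lens axis 170 mm up; top at 198 mm; base plate 14 mm thick; the gap is empty.
- read_spot (a point): Reading spot: the point on the lens axis midway between lens and light panel, 170 mm above the table; axes as reader. The tip is presented here.
Things that resemble listed ones, but are neither listed nor needed, are in the scene too. What is shaped like the part that bears guide_tube but brown or red is not meant.

How it is judged (in metres and radians):
On the way, in this order (a step that is already met when the one before it is completed fails the run):
1. the gauge is home in the guide tube: the collar's stop face within 4 mm of the mouth, rod in line with the bore within 0.1 rad (distance between gauge_collar and guide_tube below 0.004 m and angle between the x axis of gauge and the x axis of guide_tube, either way round below 0.1 rad and x of gauge_tip in the frame of guide_tube below -0.095 m), for 0.3 s.
2. the gauge is drawn right out: its tip at least 15 mm clear of the mouth (x of gauge_tip in the frame of guide_tube above 0.015 m), for 0.1 s.
At the end, for the whole second after the job is handed in: The fingers still hold the gauge, at rest (under 20 mm/s) and carried by nothing else; its tip is within 15 mm of the reading spot, the rod level within 0.12 rad and square across the lens axis within 0.25 rad; the plain pin is still in its place (within 20 mm) (distance between gauge_tip and read_spot below 0.015 m and angle between gauge's own x axis and vertical between 1.45 and 1.69 rad and angle between the x axis of gauge and the x axis of reader, either way round below 0.25 rad and contact force between gauge and the fingers above 2 N and contact force between gauge and reader below 0.3 N and contact force between gauge and guide_tube below 0.3 N and contact force between gauge and cradle below 0.3 N and linear speed of gauge below 0.02 m/s and distance of plain_pin from where it was at the start of the episode below 0.02 m); the arm keeps its last pose, push and grip.
It fails at once if the plain pin is moved more than 20 mm (distance of plain_pin from where it was at the start of the episode above 0.02 m).
It fails at once if the reading station is touched by the gauge or the robot (over 1 N) (contact force between reader and gauge above 1 N or contact force between reader and the arm above 1 N or contact force between reader and the fingers above 1 N).
It also fails if it takes over 54 s, if anything falls off the work surface, if the arm or the gripper's body presses on something with over 40 N, if the wrist force passes 120 N, or if a joint passes its speed limit or range.

ROBOT

A 6-joint arm with a two-finger parallel gripper is mounted at the origin on the work surface. World frame = base frame: x ahead of the robot, y to its left, z up, the work surface at z = 0. Lengths are in mm, angles in rad, forces in N, time in s.
With the tool pointing down it reaches from about 350 to 975 mm from the base axis. Payload 7.1 kg.
Tool frame: the origin (TCP) lies between the finger pads; the fingertips stand 19 mm ahead of it and the grasp point (between the pads) is the TCP; z points along the fingers, y is the line along which they close (so a half turn about z gives the same grasp; the last joint's range is limited). The gripper opens to 88 mm and grips with 3 to 60 N. Pads are 20 mm wide; open, the fingers measure 115 mm over their backs; the gripper's body (75 mm by 178 mm) begins 61 mm behind the grasp point.
Start: joints at [-1.167, 0.423, 1.63, -0, 1.089, -0.019], TCP at [256.462, -569.94, 241.675] pointing down, gripper open.
Joint ranges: [-3, 3], [-0.9, 2.11], [0.09, 2.58], [-1.31, 4.45], [0.11, 2.69], [-2.54, 2.54]. Speed limits (rad/s): [2.39, 2.39, 3.01, 3.14, 3.14, 3.14].

INTERFACE

Orientations are given as a rotation vector (axis times angle).
In Python, from workcell import ctrl gives the robot as it stands.
- The arm moves only by the tool arm_command, never from a script. Its argument "series" is a list of rows, each an object with "linear": the shift along the tool's x, y, z in m, a list of three; "turn": the turn about the tool's z in rad. A call has 1 to 10 rows; each row shifts and turns the commanded pose from where the row before left it, along the tool's axes as they then stand; what a row does not reach is not made up. A row lasts 1/10 s, in which the tool goes at most 50 mm and 8.59 degrees, less where a joint would pass 70% of its speed; a pose out of reach is approached as far as the arm can. A call with a gripper value outside its range is refused whole. "jaw" is the opening, from -1 (shut) to 1 (fully open), set as the call begins (left out, the last holds). The fingers move at their own pace and stop on an object; the grip force is fixed at half the most. Time passes only in rows, so rows that do not move let the fingers close. It gives the time, the measured TCP pose, the force, the opening and the grip force at its end, in the units of the state.
- ctrl.get_obs(): the state, without advancing time (a new reading comes with each control period).
- ctrl.get_image(name): name is "side" or "top"; returns a dict with "frame" (420x560x3 uint8, blue, green, red), "fx", "fy", "cx", "cy" (pixels), "rvec" (rotation vector, rad) and "tvec" (3), from world to camera coordinates, as OpenCV has them. Camera axes: x right, y down, z forward; pixel columns grow to the right and rows downward; lengths in mm; the calibration is good to about 2 mm. A picture is of the moment at which its call begins. There is no depth.
- ctrl.close_job(): hands the job in; it is judged then, once.
The state is a dict: "t": time; "qpos": joint angles; "qvel": joint speeds; "joint_torque": joint torques, N m; "ee_pos": TCP position; "orientation": TCP orientation; "ft_force": force on the tool from outside, world axes, zero at the start; "moment": the same for the moment, N m; "width": finger opening in mm; "grasp_force": force on a finger pad.
Only numpy, scipy, OpenCV 4.12 (cv2) and the standard library are available. Lean on these libraries where they do the work, as an engineer would, in place of code of your own. Each camera call takes 0.05 s, during which the arm holds its last target. There are 200 camera calls.

## Working session

There is one attempt and no reset: what is moved stays moved. The work goes in short steps, Python scripts to look and compute and a tool call to move; the robot and the scene stay as the last step left them, time stands still between calls to the robot, and variables do not carry over. Pictures are saved under pics/ and viewed, at most 10 in all, crops included, and the job is handed in when it is done.

Besides the shell and the picture viewer there is one more tool, called after "Emit:" by a JSON object that holds its "api" and its "payload", one argument or row to a line. arm_command: Moves the arm, as the interface text tells. Its arguments: {"type":"object","properties":{"series":{"type":"array"},"jaw":{"type":"number"}},"required":["series"]}

```bash
mkdir -p pics; ls; cat > h.py <<'E'
import numpy as np, cv2, pickle
from workcell import ctrl
def snap(n,tag):
    d=ctrl.get_image(n); cv2.imwrite(f'pics/{tag}.png',d['frame']); pickle.dump(d,open(f'{tag}.pkl','wb')); return d
E
python3 - <<'E'
from h import *
for n in('side','top'):
    d=snap(n,n+'0'); R=cv2.Rodrigues(np.array(d['rvec'],float))[0]
    print(n,d['fx'],d['cx'],d['cy'],(-R.T@np.array(d['tvec']).ravel()).round(), R.round(2).tolist())
print(ctrl.get_obs())
E
```

```text
pics
side 404.5797701521901 279.34131738729934 212.69939883551274 [ 447. -754.  570.] [[1.0, -0.07, 0.02], [-0.02, -0.53, -0.85], [0.07, 0.84, -0.53]]
top 471.34505632541203 279.24792314435535 211.62989063827234 [ 401.  -38. 1170.] [[0.02, -1.0, 0.02], [-1.0, -0.02, -0.09], [0.09, -0.02, -1.0]]
{'t': 0.1, 'qpos': array([-1.16696394e+00,  4.23768058e-01,  1.63063056e+00, -7.35418396e-06,
        1.08859906e+00, -1.89634770e-02]), 'qvel': array([-0.00042887,  0.00021235, -0.00019485,  0.00051006, -0.00158934,
        0.00055433]), 'joint_torque': array([-1.49155541e-03, -5.45616996e+01, -2.74326164e+01,  6.44764421e-02,
        1.87612628e-02, -2.72614443e-05]), 'ee_pos': array([ 256.29472279, -569.49584423,  240.97047177]), 'orientation': array([-3.07030791e+00, -6.58906834e-01,  4.31938457e-04]), 'ft_force': array([-0.38048196, -0.67570099,  0.8790246 ]), 'moment': array([ 0.05683156,  0.01549206, -0.015758  ]), 'grasp_force': 0.0, 'width': 87.99745337512726}
```

View pics/side0.png

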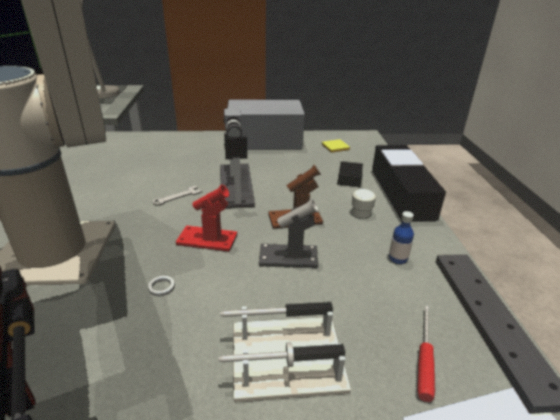

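View pics/top0.png

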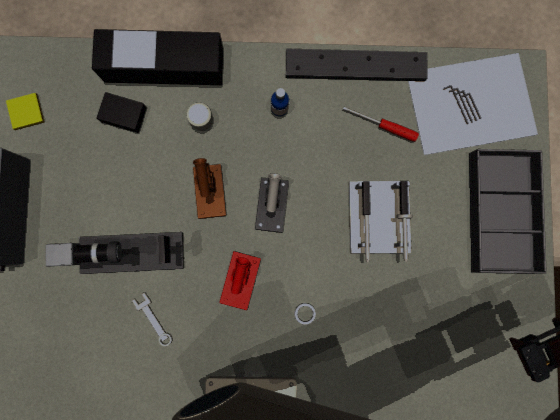

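The gauge, with its collar, is the right-hand rod in top (handle ~(404,197), tip ~(407,258)). The grey tube is at ~(273,190). The reader is at (130,252), with its lens barrel at left (~(95,252)) and its panel at ~(168,250). I'll enlarge these regions.

```bash
python3 - <<'E'
from h import *
def crop(t,x0,y0,w,h,s):
    f=cv2.imread(f'pics/{t}.png')[y0:y0+h,x0:x0+w]; return cv2.resize(f,None,fx=s,fy=s,interpolation=cv2.INTER_CUBIC)
def grid(im,x0,y0,s):
    h,w=im.shape[:2]
    for x in range(x0-x0%20+20,x0+w//s,20): cv2.line(im,((x-x0)*s,0),((x-x0)*s,6),(0,255,255),1); cv2.putText(im,str(x),((x-x0)*s-10,18),0,.4,(0,255,255),1)
    for y in range(y0-y0%20+20,y0+h//s,20): cv2.line(im,(0,(y-y0)*s),(6,(y-y0)*s),(0,255,255),1); cv2.putText(im,str(y),(8,(y-y0)*s+4),0,.4,(0,255,255),1)
    return im
cv2.imwrite('pics/c1.png',grid(crop('top0',240,155,190,120,4),240,155,4))
a=grid(crop('top0',40,215,160,70,5),40,215,5)
cv2.imwrite('pics/c2.png',a)
cv2.imwrite('pics/c3.png',grid(crop('side0',210,100,150,145,4),210,100,4))
cv2.imwrite('pics/c4.png',grid(crop('side0',210,190,150,150,4),210,190,4))
E
```

```text
(no output)
```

View pics/c1.png

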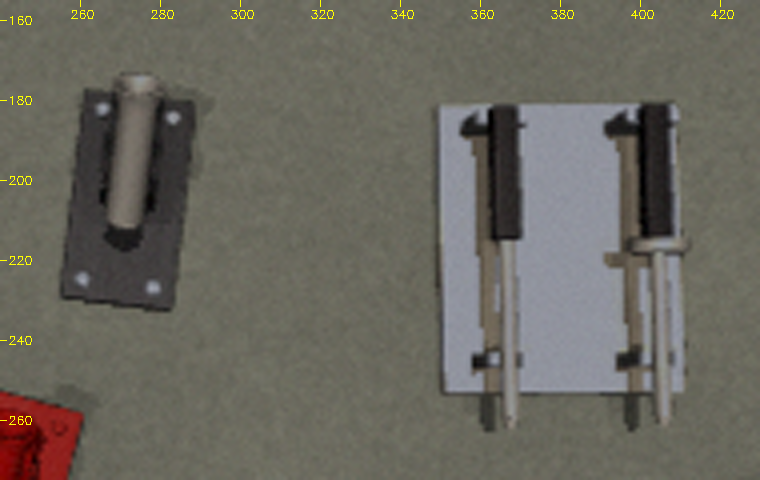

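View pics/c2.png

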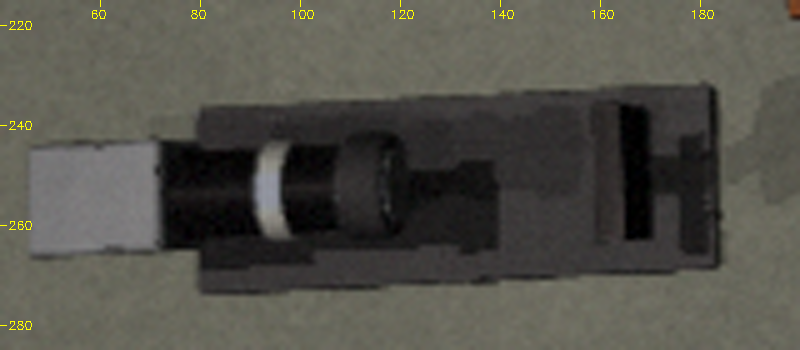

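View pics/c3.png

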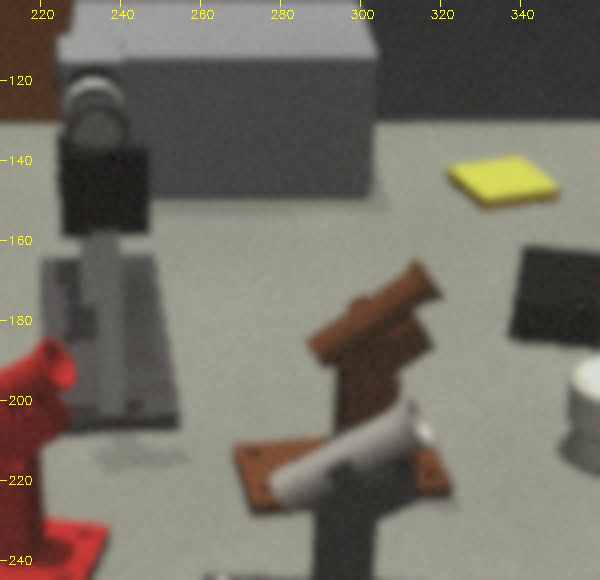

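Crops read:
- **Gauge:** handle rear (403.9,181.3), collar (404.8,215.8), tip (406.3,261).
- **Tube:** mouth centre ~(274.5,177), lower end ~(271,211).
- **Reader:** plate corners (80,236.4), (182.4,232.4), (183.6,268.4), (80,273.4). Lens rim is near column 120.5.

Next I fit the poses and overlay the models to check.

```bash
cat >> h.py <<'E'
def proj(d,P):
    K=np.array([[d['fx'],0,d['cx']],[0,d['fy'],d['cy']],[0,0,1.]])
    return cv2.projectPoints(np.float64(P).reshape(-1,1,3),np.float64(d['rvec']),np.float64(d['tvec']),K,None)[0][:,0]
def back(d,uv,z):
    R=cv2.Rodrigues(np.float64(d['rvec']))[0]; c=-R.T@np.float64(d['tvec']).ravel()
    r=R.T@np.array([(uv[0]-d['cx'])/d['fx'],(uv[1]-d['cy'])/d['fy'],1]); return (c+r*(z-c[2])/r[2])
def T(x,y,z,yaw,pitch=0):  # pitch: x axis rises
    c,s=np.cos(yaw),np.sin(yaw); M=np.eye(4); 
    M[:3,:3]=np.array([[c,-s,0],[s,c,0],[0,0,1]])@cv2.Rodrigues(np.array([0,-pitch,0.]))[0]; M[:3,3]=x,y,z; return M
def tf(M,P): return np.float64(P)@M[:3,:3].T+M[:3,3]
E
cat > fit.py <<'E'
from h import *
d=pickle.load(open('top0.pkl','rb'))
B=lambda u,v,z: back(d,(u,v),z).round(1)
r,c,t=B(403.9,181.3,73),B(404.8,215.8,65),B(406.3,261,65)
print('gauge rear',r,'collar',c,'tip',t,'yaw',np.arctan2(*(c-t)[[1,0]]), 'len',np.linalg.norm(c-t),'want~106')
m,l=B(274.5,177,140),B(271,211,92)
print('tube',m,l,'yaw',np.arctan2(*(m-l)[[1,0]]),np.hypot(*(m-l)[:2]),'want',85*np.cos(.6))
pl=[B(*p,14) for p in((80,236.4),(182.4,232.4),(183.6,268.4),(80,273.4))]
print('plate',pl,np.mean(pl,0))
e1=pl[0]-pl[1];e2=pl[3]-pl[2]
print('yaw',[np.arctan2(-e[0],e[1]) for e in(e1,e2)])
print('lens rim',B(119.5,252,170),'panel top front',B(158.5,248.5,198),'barrel',B(74,252.5,170))
tp=[B(*p,12) for p in((349.7,181.3),(409.5,181),(411.3,253),(350.7,253))]; print('cradle',tp,np.mean(tp,0))
bp=[B(*p,12) for p in((261.3,177),(288.8,179.5),(283.2,232.3),(255.5,229))]; print('brkt',bp)
E
python3 fit.py
```

```text
gauge rear [ 581.  -353.5   73. ] collar [ 499.8 -357.3   65. ] tip [ 393.4 -360.1   65. ] yaw 0.02630971725292229 len 106.43683572899002 want~106
tube [573.7 -46.7 140. ] [502.6 -40.5  92. ] yaw -0.08698110131004604 71.3698115452185 want 70.15352726732266
plate [array([439. , 422.2,  14. ]), array([453.2, 174.8,  14. ]), array([366. , 168.7,  14. ]), array([349.8, 417.2,  14. ])] [402.    295.725  14.   ]
yaw [np.float64(0.057334022725919566), np.float64(0.06509903001964215)]
lens rim [402.6 276.  170. ] panel top front [411.1 188.4 198. ] barrel [399.9 370.6 170. ]
cradle [array([ 588.2, -235.2,   12. ]), array([ 592. , -385.1,   12. ]), array([ 412.9, -388. ,   12. ]), array([ 410.3, -238.3,   12. ])] [ 500.85 -311.65   12.  ]
brkt [array([594.4, -15. ,  12. ]), array([589.6, -83.4,  12. ]), array([458.1, -71.6,  12. ]), array([465. ,  -3.4,  12. ])]
```

View pics/c4.png

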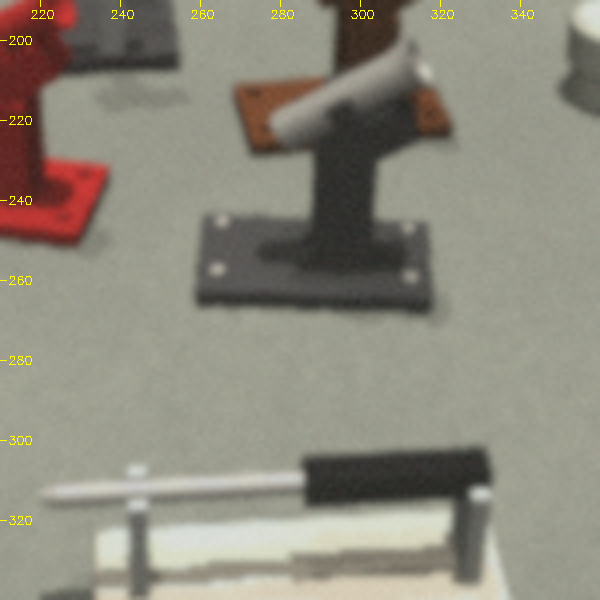

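```bash
cat > ov.py <<'E'
from h import *
def circ(r,x,n=40,ax=0):
    a=np.linspace(0,2*np.pi,n); z=np.zeros(n)+x; c,s=r*np.cos(a),r*np.sin(a)
    return np.stack([z,c,s],1) if ax==0 else np.stack([c,z,s],1)
def sq(h,y): return np.array([[-h,y,-h],[h,y,-h],[h,y,h],[-h,y,h],[-h,y,-h]],float)
def models(G,U,R):
    L=[]
    bx=lambda x:np.array([[x,-8,-8],[x,8,-8],[x,8,8],[x,-8,8],[x,-8,-8]])
    for p in(bx(40),bx(-40),circ(18,-40),circ(18,-48),circ(3,-150),[[-48,5,0],[-144,5,0]],[[-48,-5,0],[-144,-5,0]],[[-48,0,5],[-144,0,5]],[[-48,0,-5],[-144,0,-5]]): L.append(tf(G,p))
    for p in(circ(16,0),circ(12,0),circ(11.5,-85),[[-12,11.5,0],[-85,11.5,0]],[[-12,-11.5,0],[-85,-11.5,0]]): L.append(tf(U,p))
    for p in(circ(22,45,ax=1),sq(28,-45)): L.append(tf(R,p+np.array([0,0,170.])))
    return L
def view(ds,L,out,boxes):
    tiles=[]
    for d,(x0,y0,w,h,s) in zip(ds,boxes):
        im=cv2.resize(d['frame'][y0:y0+h,x0:x0+w],None,fx=s,fy=s,interpolation=cv2.INTER_CUBIC)
        im=cv2.convertScaleAbs(im,alpha=1.5)
        for P in L: cv2.polylines(im,[((proj(d,P)+.5-[x0,y0])*s*16).astype(np.int32).reshape(-1,1,2)],False,(0,255,0),1,cv2.LINE_AA,4)
        tiles.append(cv2.resize(im,(400,300)) if (w*s,h*s)!=(400,300) else im)
    r=[np.hstack(tiles[i:i+2]) for i in range(0,len(tiles),2)]; cv2.imwrite(out,np.vstack(r))
E
python3 - <<'E'
from ov import *
t,s=[pickle.load(open(n+'0.pkl','rb')) for n in('top','side')]
L=models(T(543,-356.5,65,.02),T(573.7,-46.7,140,-.085,.6),T(405.5,232,0,.06))
view([t,s,t,s],L,'pics/o1.png',[(240,160,80,60,5),(260,180,80,60,5),(90,215,100,75,4),(210,100,80,60,5)])
E
```

```text
(no output)
```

View pics/o1.png

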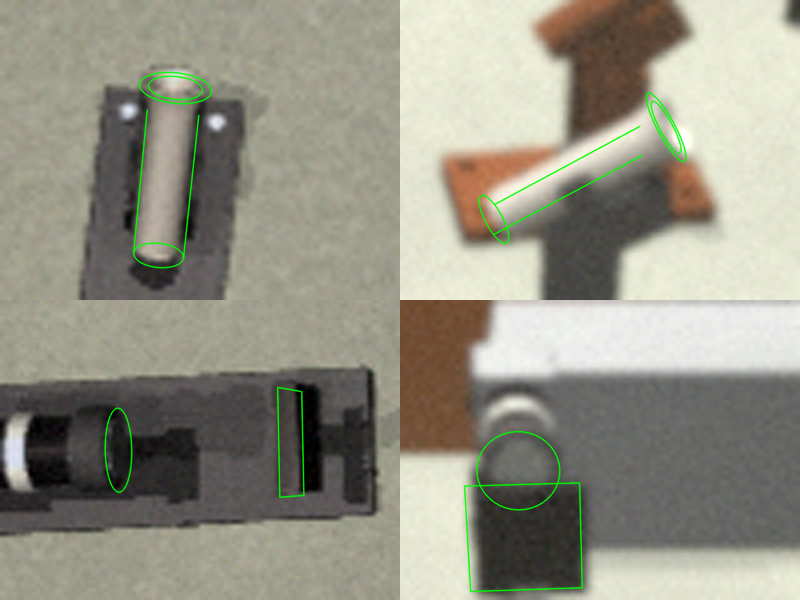

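Tube and reader models overlay within about 1 px. The tube should shift about +2 mm in x, and the reader about +1 mm.

The tool only yaws, so the rod has to pivot in the grip. I'll use the tube's bore and lip as the lever. Next is computing the move to the gauge.

```bash
cat > go.py <<'E'
import sys; from h import *
def deltas(wps,yaw):
    o=ctrl.get_obs(); R=cv2.Rodrigues(o['orientation'])[0]; p=o['ee_pos']
    h=np.arctan2(R[1,0],R[0,0]); print('t',round(o['t'],2),'pos',p.round(1),'heading',round(h,3),'tilt',R[:,2].round(3),'F',o['ft_force'].round(1),'w',round(o['width'],1),'g',round(o['grasp_force'],1))
    print('turn',round(h-yaw,3)); c,s=np.cos(yaw),np.sin(yaw); Rn=np.array([[c,s,0],[s,-c,0],[0,0,-1]])
    for w in wps:
        print(np.round(w,1),'tool delta',(Rn.T@(np.float64(w)-p)).round(1)); p=np.float64(w)
if __name__=='__main__':
    a=[float(v) for v in sys.argv[1:]]; deltas(np.array(a[1:]).reshape(-1,3),a[0])
E
python3 go.py .02 543 -356.5 241 543 -356.5 120 543 -356.5 65
```

```text
t 0.1 pos [ 256.3 -569.5  241. ] heading 0.423 tilt [-0.001  0.001 -1.   ] F [-0.4 -0.7  0.9] w 88.0 g 0.0
turn 0.403
[ 543.  -356.5  241. ] tool delta [ 290.9 -207.2   -0. ]
[ 543.  -356.5  120. ] tool delta [  0.   0. 121.]
[ 543.  -356.5   65. ] tool delta [ 0.  0. 55.]
```

Emit:
{"api": "arm_command", "payload": {
  "series": [
    {"linear":[0,0,0],"turn":0.1},
    {"linear":[0,0,0],"turn":0.1},
    {"linear":[0,0,0],"turn":0.1},
    {"linear":[0,0,0],"turn":0.103},
    {"linear":[0.03,-0.02,0],"turn":0},
    {"linear":[0.03,-0.02,0],"turn":0},
    {"linear":[0.03,-0.02,0],"turn":0},
    {"linear":[0.03,-0.02,0],"turn":0},
    {"linear":[0.03,-0.02,0],"turn":0},
    {"linear":[0.03,-0.02,0],"turn":0}
  ],
  "jaw": 1
}}

```text
t: 1.1
ee_pos: [435.0, -445.3, 241.3]
orientation: [-3.141, -0.031, 0.001]
ft_force: [-0.5, 0.2, -0.3]
width: 87.7
grasp_force: 0.0
```

Emit:
{"api": "arm_command", "payload": {
  "series": [
    {"linear":[0.03,-0.022,0],"turn":0},
    {"linear":[0.03,-0.022,0],"turn":0},
    {"linear":[0.03,-0.022,0],"turn":0},
    {"linear":[0.021,-0.021,0],"turn":0},
    {"linear":[0,0,0.03],"turn":0},
    {"linear":[0,0,0.03],"turn":0},
    {"linear":[0,0,0.03],"turn":0},
    {"linear":[0,0,0.02],"turn":0},
    {"linear":[0,0,0],"turn":0},
    {"linear":[0,0,0],"turn":0}
  ]
}}

```text
t: 2.1
ee_pos: [543.2, -357.2, 131.6]
orientation: [-3.141, -0.031, 0.001]
ft_force: [0.3, -1.1, 0.8]
width: 87.8
grasp_force: 0.0
```

```bash
python3 go.py .02 543 -356.5 65
```

```text
t 2.1 pos [ 543.2 -357.2  131.6] heading 0.02 tilt [-0.001  0.    -1.   ] F [ 0.3 -1.1  0.8] w 87.8 g 0.0
turn -0.0
[ 543.  -356.5   65. ] tool delta [-0.2 -0.7 66.6]
```

Emit:
{"api": "arm_command", "payload": {
  "series": [
    {"linear":[0,-0.0005,0.02],"turn":0},
    {"linear":[0,0,0.02],"turn":0},
    {"linear":[0,0,0.02],"turn":0},
    {"linear":[0,0,0.0065],"turn":0},
    {"linear":[0,0,0],"turn":0}
  ]
}}

```text
t: 2.6
ee_pos: [543.4, -356.8, 65.5]
orientation: [-3.141, -0.031, -0.0]
ft_force: [-0.2, -0.4, -0.1]
width: 87.9
grasp_force: 0.0
```

Emit:
{"api": "arm_command", "payload": {
  "series": [
    {"linear":[0,0,0],"turn":0},
    {"linear":[0,0,0],"turn":0},
    {"linear":[0,0,0],"turn":0},
    {"linear":[0,0,0],"turn":0},
    {"linear":[0,0,0],"turn":0},
    {"linear":[0,0,0],"turn":0},
    {"linear":[0,0,0],"turn":0},
    {"linear":[0,0,0],"turn":0}
  ],
  "jaw": -1
}}

```text
t: 3.4
ee_pos: [543.3, -356.7, 65.1]
orientation: [-3.141, -0.031, 0.0]
ft_force: [0.4, 1.3, 0.3]
width: 27.2
grasp_force: 0.0
```

Still closing.

Emit:
{"api": "arm_command", "payload": {
  "series": [
    {"linear":[0,0,0],"turn":0},
    {"linear":[0,0,0],"turn":0},
    {"linear":[0,0,0],"turn":0},
    {"linear":[0,0,0],"turn":0},
    {"linear":[0,0,0],"turn":0}
  ]
}}

```text
t: 3.9
ee_pos: [543.1, -355.5, 65.1]
orientation: [-3.14, -0.031, 0.002]
ft_force: [0.8, 5.2, 2.5]
width: 15.6
grasp_force: 30.0
```

Emit:
{"api": "arm_command", "payload": {
  "series": [
    {"linear":[0,0,-0.01],"turn":0},
    {"linear":[0,0,-0.015],"turn":0},
    {"linear":[0,0,-0.025],"turn":0},
    {"linear":[0,0,-0.025],"turn":0},
    {"linear":[0,0,-0.03],"turn":0},
    {"linear":[0,0,-0.03],"turn":0},
    {"linear":[0,0,0],"turn":0},
    {"linear":[0,0,0],"turn":0}
  ]
}}

```text
t: 4.7
ee_pos: [543.5, -357.1, 201.3]
orientation: [3.14, 0.031, 0.003]
ft_force: [0.7, 0.2, -2.8]
width: 16.2
grasp_force: 30.0
```

```bash
cat > tube.py <<'E'
import sys; from go import *
U=T(575.5,-46.5,140,-.078,.6)
def hand(s,phi,y=None):  # tip depth s, relative angle phi (rod flatter than bore), tip offset y
    y=4*min(1,phi/.3) if y is None else y
    return tf(U,[[-s+150*np.cos(phi),0,y-150*np.sin(phi)]])[0]
E
python3 - <<'E'
from tube import *
deltas([hand(-60,.6,-30),hand(-25,.6,-24),hand(13,.6,2),hand(14,.45),hand(18,.3),hand(28,.15),hand(42,.05),hand(60,0),hand(103,0)],-.078)
E
```

```text
t 4.7 pos [ 543.5 -357.1  201.3] heading 0.02 tilt [ 0.002 -0.001 -1.   ] F [ 0.7  0.2 -2.8] w 16.2 g 30.0
turn 0.098
[791.3 -63.4 149.1] tool delta [ 224.2 -312.1   52.2]
[759.1 -60.9 134.3] tool delta [-32.3   0.   14.8]
[713.2 -57.3 134.3] tool delta [-46.   0.  -0.]
[709.6 -57.  157.8] tool delta [ -3.6   0.  -23.5]
[701.3 -56.3 177.5] tool delta [ -8.3  -0.  -19.7]
[686.  -55.1 191.1] tool delta [-15.4   0.  -13.6]
[668.1 -53.7 195.2] tool delta [-18.   -0.   -4.2]
[649.6 -52.3 190.8] tool delta [-18.6  -0.    4.4]
[614.2 -49.5 166.5] tool delta [-35.5   0.   24.3]
```

Emit:
{"api": "arm_command", "payload": {
  "series": [
    {"linear":[0,0,0],"turn":0.049},
    {"linear":[0,0,0],"turn":0.049},
    {"linear":[0.024,-0.039,0],"turn":0},
    {"linear":[0.024,-0.039,0],"turn":0},
    {"linear":[0.024,-0.039,0],"turn":0},
    {"linear":[0.024,-0.039,0],"turn":0},
    {"linear":[0.024,-0.039,0],"turn":0},
    {"linear":[0.024,-0.039,0],"turn":0},
    {"linear":[0.024,-0.039,0],"turn":0},
    {"linear":[0.024,-0.039,0],"turn":0}
  ]
}}

```text
t: 5.7
ee_pos: [758.8, -59.0, 197.7]
orientation: [-3.139, 0.123, 0.006]
ft_force: [0.4, -0.3, -2.1]
width: 15.4
grasp_force: 30.0
```

Emit:
{"api": "arm_command", "payload": {
  "series": [
    {"linear":[0,0,0.022],"turn":0},
    {"linear":[0,0,0.022],"turn":0},
    {"linear":[0,0,0.023],"turn":0},
    {"linear":[0,0,0],"turn":0},
    {"linear":[0,0,0],"turn":0}
  ]
}}

```text
t: 6.2
ee_pos: [762.4, -60.4, 138.4]
orientation: [-3.139, 0.123, -0.013]
ft_force: [-3.8, 2.8, 28.7]
width: 15.6
grasp_force: 44.2
```

```bash
python3 - <<'E'
from ov import *; from tube import *
deltas([hand(-25,.6,-24),hand(13,.6,2)],-.078)
t=snap('top','top1');s=snap('side','side1'); p=ctrl.get_obs()['ee_pos']
L=models(T(*p,-.078),U,T(406.5,232,0,.07))
view([t,s,t,s],L,'pics/o2.png',[(240,90,120,90,4),(260,150,120,90,4),(250,150,56,42,8),(290,170,56,42,8)])
E
```

```text
t 6.2 pos [762.4 -60.4 138.4] heading -0.078 tilt [ 0.008  0.    -1.   ] F [-3.8  2.8 28.7] w 15.6 g 44.2
turn -0.0
[759.1 -60.9 134.3] tool delta [-3.2  0.7  4.1]
[713.2 -57.3 134.3] tool delta [-46.   0.  -0.]
```

View pics/o2.png

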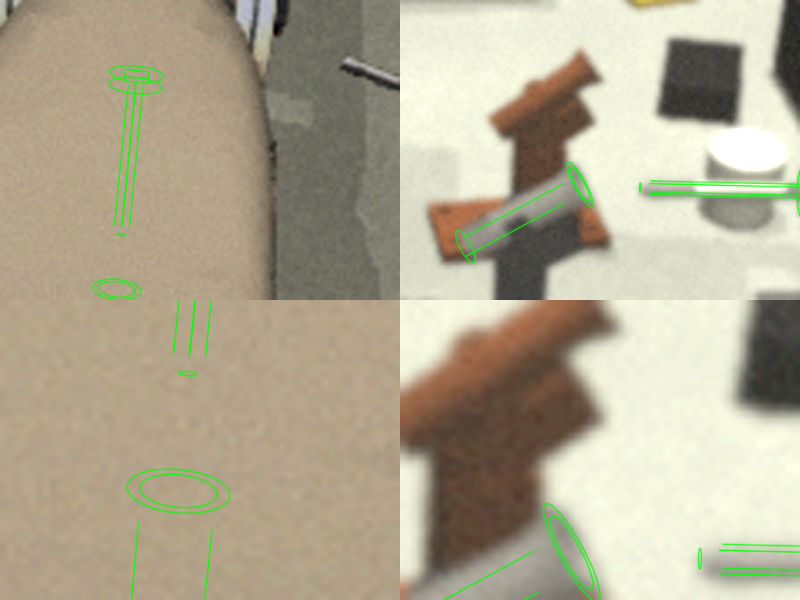

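The hand is pressing down on something with about 29 N. The likely cause is the blue bottle standing under the approach. I'll lift and look.

Emit:
{"api": "arm_command", "payload": {
  "series": [
    {"linear":[0,0,-0.02],"turn":0},
    {"linear":[0,0,-0.02],"turn":0},
    {"linear":[0,0,-0.02],"turn":0},
    {"linear":[0,0,0],"turn":0}
  ]
}}

```text
t: 6.7
ee_pos: [759.9, -60.9, 194.4]
orientation: [3.139, -0.123, 0.004]
ft_force: [0.9, -0.4, -2.0]
width: 15.6
grasp_force: 30.0
```

```bash
python3 - <<'E'
from ov import *; from tube import *
deltas([],-.078)
s=snap('side','side2')
im=cv2.resize(s['frame'][130:330,250:450],None,fx=3,fy=3,interpolation=cv2.INTER_CUBIC); cv2.imwrite('pics/s2.png',im)
t0=pickle.load(open('top0.pkl','rb')); s0=pickle.load(open('side0.pkl','rb'))
# bottle cap from initial pics: top (281,92), side (407.5,215)
for z in (80,100,110,120,130): print(z,back(t0,(281,92),z).round(),back(s0,(407.5,215),z).round())
print('base',back(s0,(400,261),0).round(),back(t0,(280,110),0).round())
E
```

```text
t 6.7 pos [759.9 -60.9 194.4] heading -0.078 tilt [ 0.003 -0.    -1.   ] F [ 0.9 -0.4 -2. ] w 15.6 g 30.0
turn -0.0
80 [789. -59.  80.] [802.   0.  80.]
100 [781. -59. 100.] [788. -31. 100.]
110 [778. -58. 110.] [780. -46. 110.]
120 [774. -58. 120.] [773. -62. 120.]
130 [771. -58. 130.] [766. -77. 130.]
base [778. -66.   0.] [770. -59.   0.]
```

View pics/s2.png

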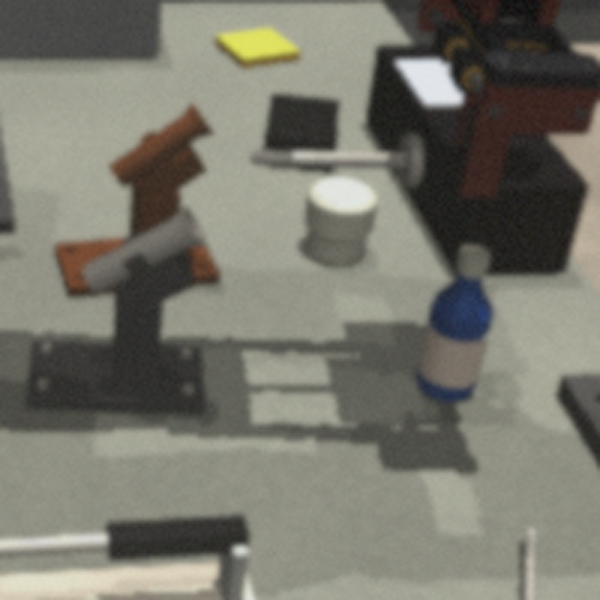

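The bottle is still upright at about (774,-60), 120 mm tall, and the fingers had touched its cap. The rod is still level. I'll come down closer in and enter the mouth diagonally.

Emit:
{"api": "arm_command", "payload": {
  "series": [
    {"linear":[-0.018,0,0],"turn":0},
    {"linear":[0,0,0.022],"turn":0},
    {"linear":[0,0,0.022],"turn":0},
    {"linear":[-0.008,0,0.005],"turn":0},
    {"linear":[-0.008,0,0.005],"turn":0},
    {"linear":[-0.007,0,0.004],"turn":0},
    {"linear":[0,0,0],"turn":0},
    {"linear":[0,0,0],"turn":0}
  ]
}}

```text
t: 7.55
ee_pos: [718.6, -57.5, 136.1]
orientation: [3.139, -0.123, 0.002]
ft_force: [-0.2, -0.3, -2.2]
width: 15.8
grasp_force: 30.0
```

```bash
python3 - <<'E'
from tube import *
deltas([hand(13,.6,2)],-.078)
E
```

```text
t 7.55 pos [718.6 -57.5 136.1] heading -0.078 tilt [ 0.001 -0.    -1.   ] F [-0.2 -0.3 -2.2] w 15.8 g 30.0
turn -0.0
[713.2 -57.3 134.3] tool delta [-5.4  0.2  1.8]
```

No contact yet. I'll go in further, then start raising.

Emit:
{"api": "arm_command", "payload": {
  "series": [
    {"linear":[-0.003,0,0.001],"turn":0},
    {"linear":[-0.0025,0,0.001],"turn":0},
    {"linear":[0,0,0],"turn":0}
  ]
}}

```text
t: 7.85
ee_pos: [712.5, -57.0, 133.6]
orientation: [3.139, -0.123, 0.0]
ft_force: [-0.1, -0.6, 0.7]
width: 16.0
grasp_force: 30.0
```

Emit:
{"api": "arm_command", "payload": {
  "series": [
    {"linear":[-0.0005,0,-0.004],"turn":0},
    {"linear":[-0.0005,0,-0.004],"turn":0},
    {"linear":[-0.0005,0,-0.004],"turn":0},
    {"linear":[0,0,0],"turn":0}
  ]
}}

```text
t: 8.25
ee_pos: [711.7, -57.0, 145.9]
orientation: [3.139, -0.123, 0.002]
ft_force: [0.7, -0.4, -2.5]
width: 15.5
grasp_force: 30.0
```

Emit:
{"api": "arm_command", "payload": {
  "series": [
    {"linear":[-0.001,0,-0.004],"turn":0},
    {"linear":[-0.001,0,-0.004],"turn":0},
    {"linear":[-0.001,0,-0.004],"turn":0},
    {"linear":[0,0,0],"turn":0}
  ]
}}

```text
t: 8.65
ee_pos: [709.2, -56.8, 158.4]
orientation: [3.139, -0.123, 0.004]
ft_force: [5.0, -0.7, -3.2]
width: 15.6
grasp_force: 30.0
```

```bash
python3 - <<'E'
from ov import *; from tube import *
deltas([hand(18,.3),hand(28,.15),hand(42,.05)],-.078)
s=snap('side','side3');p=ctrl.get_obs()['ee_pos']
L=models(T(*p,-.078,.15),U,T(406.5,232,0,.07))
view([s],L,'pics/o3.png',[(270,140,120,90,6)])
im=cv2.resize(s['frame'][140:240,260:400],None,fx=5,fy=5,interpolation=cv2.INTER_CUBIC);cv2.imwrite('pics/o3.png',im)
q=lambda P:((proj(s,P)-[260,140])*5).round().tolist()
for th in(0,.1,.2,.3): print(th,q(tf(T(*p,-.078,th),[[-150,0,0],[-48,0,0]])))
print(q(tf(U,[[0,0,0],[-85,0,0]])))
E
```

```text
t 8.65 pos [709.2 -56.8 158.4] heading -0.078 tilt [ 0.003 -0.    -1.   ] F [ 5.  -0.7 -3.2] w 15.6 g 30.0
turn -0.0
[701.3 -56.3 177.5] tool delta [ -7.9   0.2 -19. ]
[686.  -55.1 191.1] tool delta [-15.4   0.  -13.6]
[668.1 -53.7 195.2] tool delta [-18.   -0.   -4.2]
0 [[231.0, 285.0], [481.0, 290.0]]
0.1 [[231.0, 316.0], [480.0, 301.0]]
0.2 [[234.0, 347.0], [480.0, 311.0]]
0.3 [[241.0, 377.0], [482.0, 320.0]]
[[268.0, 324.0], [95.0, 417.0]]
```

View pics/o3.png

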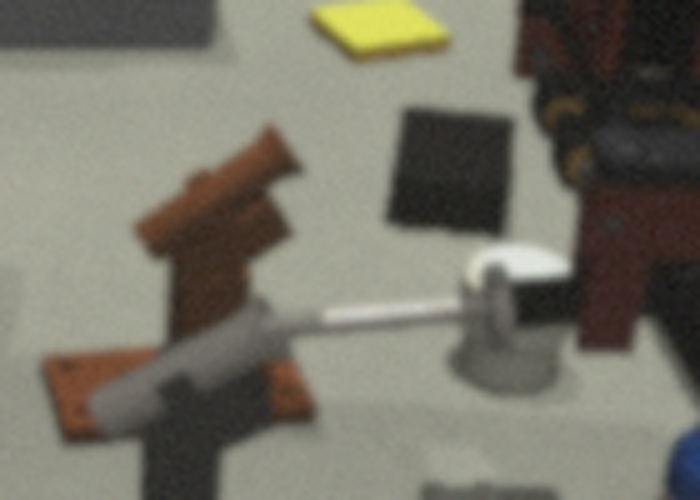

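The rod pivots about the tip as intended: the tip is in the mouth at ~(265,322) and the collar is at ~(492,305), tilted about 0.1 rad. I'll continue the arc.

Emit:
{"api": "arm_command", "payload": {
  "series": [
    {"linear":[-0.002,0,-0.005],"turn":0},
    {"linear":[-0.002,0,-0.005],"turn":0},
    {"linear":[-0.002,0,-0.005],"turn":0},
    {"linear":[-0.002,0,-0.004],"turn":0},
    {"linear":[0,0,0],"turn":0}
  ]
}}

```text
t: 9.2
ee_pos: [702.5, -56.3, 178.1]
orientation: [3.139, -0.123, 0.009]
ft_force: [9.0, -0.2, -1.5]
width: 15.9
grasp_force: 30.0
```

Emit:
{"api": "arm_command", "payload": {
  "series": [
    {"linear":[-0.004,0,-0.004],"turn":0},
    {"linear":[-0.004,0,-0.004],"turn":0},
    {"linear":[-0.004,0,-0.003],"turn":0},
    {"linear":[-0.0035,0,-0.003],"turn":0},
    {"linear":[0,0,0],"turn":0}
  ]
}}

```text
t: 9.7
ee_pos: [683.9, -54.7, 190.3]
orientation: [-3.139, 0.123, 0.002]
ft_force: [2.2, -0.0, -3.9]
width: 15.7
grasp_force: 30.0
```

Emit:
{"api": "arm_command", "payload": {
  "series": [
    {"linear":[-0.004,0,-0.002],"turn":0},
    {"linear":[-0.004,0,-0.001],"turn":0},
    {"linear":[-0.004,0,-0.001],"turn":0},
    {"linear":[-0.005,0,0],"turn":0},
    {"linear":[0,0,0],"turn":0}
  ]
}}

```text
t: 10.2
ee_pos: [666.7, -53.4, 193.9]
orientation: [-3.139, 0.123, 0.003]
ft_force: [0.8, 0.9, -3.9]
width: 15.8
grasp_force: 30.0
```

```bash
python3 - <<'E'
from ov import *; from tube import *
o=ctrl.get_obs(); q=np.linalg.inv(U)@np.r_[o['ee_pos'],1]; print('hand in tube frame',q[:3].round(1))
deltas([hand(60,0),hand(95,0),hand(103,0)],-.078)
E
```

```text
hand in tube frame [105.9   0.2  -7.1]
t 10.2 pos [666.7 -53.4 193.9] heading -0.078 tilt [-0.002  0.    -1.   ] F [ 0.8  0.9 -3.9] w 15.8 g 30.0
turn -0.0
[649.6 -52.3 190.8] tool delta [-17.1   0.2   3.1]
[620.8 -50.  171.1] tool delta [-28.9   0.   19.8]
[614.2 -49.5 166.5] tool delta [-6.6 -0.   4.5]
```

Emit:
{"api": "arm_command", "payload": {
  "series": [
    {"linear":[-0.006,0,0.001],"turn":0},
    {"linear":[-0.006,0,0.001],"turn":0},
    {"linear":[-0.005,0,0.001],"turn":0},
    {"linear":[-0.006,0,0.004],"turn":0},
    {"linear":[-0.006,0,0.004],"turn":0},
    {"linear":[-0.006,0,0.004],"turn":0},
    {"linear":[0,0,0],"turn":0}
  ]
}}

```text
t: 10.9
ee_pos: [631.1, -50.6, 178.1]
orientation: [-3.139, 0.123, 0.005]
ft_force: [-1.0, -0.5, -5.3]
width: 16.0
grasp_force: 30.0
```

Emit:
{"api": "arm_command", "payload": {
  "series": [
    {"linear":[-0.005,0,0.0035],"turn":0},
    {"linear":[-0.005,0,0.0035],"turn":0},
    {"linear":[-0.002,0,0.0015],"turn":0},
    {"linear":[0,0,0],"turn":0}
  ]
}}

```text
t: 11.3
ee_pos: [620.1, -49.7, 170.2]
orientation: [-3.139, 0.123, 0.003]
ft_force: [-0.2, 0.8, -3.9]
width: 16.0
grasp_force: 30.0
```

```bash
python3 - <<'E'
from ov import *; from tube import *
o=ctrl.get_obs(); q=np.linalg.inv(U)@np.r_[o['ee_pos'],1]; print('hand in tube frame',q[:3].round(1))
deltas([hand(102,0)],-.078)
E
```

```text
hand in tube frame [54.   0.3 -0.3]
t 11.3 pos [620.1 -49.7 170.2] heading -0.078 tilt [-0.002  0.    -1.   ] F [-0.2  0.8 -3.9] w 16.0 g 30.0
turn -0.0
[615.  -49.6 167.1] tool delta [-5.1  0.3  3.1]
```

Emit:
{"api": "arm_command", "payload": {
  "series": [
    {"linear":[-0.002,0,0.0014],"turn":0},
    {"linear":[-0.0015,0,0.001],"turn":0},
    {"linear":[0,0,0],"turn":0}
  ]
}}

```text
t: 11.6
ee_pos: [617.2, -49.6, 168.1]
orientation: [-3.139, 0.123, 0.001]
ft_force: [0.8, 0.3, -2.6]
width: 15.9
grasp_force: 30.0
```

Emit:
{"api": "arm_command", "payload": {
  "series": [
    {"linear":[-0.0015,0,0.001],"turn":0},
    {"linear":[-0.001,0,0.0007],"turn":0},
    {"linear":[0,0,0],"turn":0},
    {"linear":[0,0,0],"turn":0}
  ]
}}

```text
t: 12.0
ee_pos: [614.8, -49.4, 166.5]
orientation: [3.139, -0.123, -0.001]
ft_force: [0.3, 0.4, -2.4]
width: 16.1
grasp_force: 30.0
```

Emit:
{"api": "arm_command", "payload": {
  "series": [
    {"linear":[-0.0015,0,0.001],"turn":0},
    {"linear":[-0.0015,0,0.001],"turn":0},
    {"linear":[0,0,0],"turn":0}
  ]
}}

```text
t: 12.3
ee_pos: [611.7, -49.1, 164.4]
orientation: [3.139, -0.123, -0.001]
ft_force: [-0.3, 0.0, -2.3]
width: 16.0
grasp_force: 30.0
```

Emit:
{"api": "arm_command", "payload": {
  "series": [
    {"linear":[-0.0015,0,0.001],"turn":0},
    {"linear":[-0.0015,0,0.001],"turn":0},
    {"linear":[0,0,0],"turn":0}
  ]
}}

```text
t: 12.6
ee_pos: [611.1, -49.1, 164.1]
orientation: [3.139, -0.123, 0.008]
ft_force: [4.9, 0.7, 4.1]
width: 15.3
grasp_force: 30.0
```

The collar has met the mouth: there is an axial reaction and the hand has stopped. I'll press slightly and hold.

Emit:
{"api": "arm_command", "payload": {
  "series": [
    {"linear":[-0.001,0,0.0007],"turn":0},
    {"linear":[0,0,0],"turn":0},
    {"linear":[0,0,0],"turn":0},
    {"linear":[0,0,0],"turn":0},
    {"linear":[0,0,0],"turn":0},
    {"linear":[0,0,0],"turn":0}
  ]
}}

```text
t: 13.2
ee_pos: [611.0, -49.1, 164.1]
orientation: [3.139, -0.123, 0.011]
ft_force: [4.9, 0.6, 7.6]
width: 15.8
grasp_force: 30.0
```

```bash
python3 - <<'E'
from ov import *; from tube import *
o=ctrl.get_obs(); q=np.linalg.inv(U)@np.r_[o['ee_pos'],1]; print('hand in tube frame',q[:3].round(1))
s=snap('side','side4')
# dark-vs-collar: brightness profile along predicted rod axis 
R=np.arange(-60,70,4.); P=proj(s,tf(U,[[x,0,0] for x in R])); 
g=cv2.cvtColor(s['frame'],cv2.COLOR_BGR2GRAY)
print([(int(x),int(cv2.getRectSubPix(g,(3,3),tuple(map(float,p))).mean())) for x,p in zip(R,P)])
deltas([],-.078)
E
```

```text
hand in tube frame [42.9  0.2 -0.2]
[(-60, 127), (-56, 115), (-52, 104), (-48, 103), (-44, 108), (-40, 123), (-36, 131), (-32, 124), (-28, 112), (-24, 107), (-20, 106), (-16, 106), (-12, 103), (-8, 99), (-4, 95), (0, 99), (4, 99), (8, 74), (12, 43), (16, 33), (20, 32), (24, 33), (28, 33), (32, 37), (36, 43), (40, 45), (44, 45), (48, 45), (52, 45), (56, 44), (60, 41), (64, 34), (68, 33)]
t 13.25 pos [611.  -49.1 164.1] heading -0.078 tilt [ 0.007 -0.001 -1.   ] F [ 5.9 -0.2  7.9] w 15.8 g 30.0
turn -0.0
```

The camera profile shows the handle starting about 9 mm out from the mouth, so the collar is seated. Next is withdrawing, then levelling over the mouth's lower lip.

```bash
python3 - <<'E'
from tube import *
H=T(575.5,-46.5,0,-.078)
def lv(th,d=136): return tf(H,[[6.8+d*np.cos(th)-5*np.sin(th),0,130.1+d*np.sin(th)+5*np.cos(th)]])[0]
deltas([tf(U,[[135,0,0]])[0]]+[lv(t) for t in(.6,.45,.3,.15,.05,0,-.02)],-.078)
E
```

```text
t 13.25 pos [611.  -49.1 164.1] heading -0.078 tilt [ 0.007 -0.001 -1.   ] F [ 5.9 -0.2  7.9] w 15.8 g 30.0
turn -0.0
[686.6 -55.2 216.2] tool delta [ 75.8   0.2 -52.2]
[691.4 -55.6 211. ] tool delta [ 4.8 -0.   5.2]
[702.2 -56.4 193.8] tool delta [10.9  0.  17.3]
[710.3 -57.  175.1] tool delta [ 8.2 -0.  18.7]
[715.6 -57.4 155.4] tool delta [ 5.3 -0.  19.7]
[717.4 -57.6 141.9] tool delta [ 1.9  0.  13.5]
[717.9 -57.6 135.1] tool delta [0.4 0.  6.8]
[717.9 -57.6 132.4] tool delta [0.1 0.  2.7]
```

Emit:
{"api": "arm_command", "payload": {
  "series": [
    {"linear":[0.006,0,-0.004],"turn":0},
    {"linear":[0.01,0,-0.007],"turn":0},
    {"linear":[0.01,0,-0.007],"turn":0},
    {"linear":[0.01,0,-0.007],"turn":0},
    {"linear":[0.01,0,-0.007],"turn":0},
    {"linear":[0.01,0,-0.007],"turn":0},
    {"linear":[0.01,0,-0.007],"turn":0},
    {"linear":[0.009,0,-0.006],"turn":0},
    {"linear":[0,0,0],"turn":0}
  ]
}}

```text
t: 14.15
ee_pos: [684.7, -54.9, 215.2]
orientation: [3.139, -0.123, 0.004]
ft_force: [-0.6, -0.1, -1.8]
width: 15.8
grasp_force: 30.0
```

Now lower along the arc over the lip.

Emit:
{"api": "arm_command", "payload": {
  "series": [
    {"linear":[0.006,0,0.005],"turn":0},
    {"linear":[0.005,0,0.008],"turn":0},
    {"linear":[0.006,0,0.009],"turn":0},
    {"linear":[0.005,0,0.009],"turn":0},
    {"linear":[0.004,0,0.009],"turn":0},
    {"linear":[0,0,0],"turn":0}
  ]
}}

```text
t: 14.75
ee_pos: [708.1, -56.7, 171.5]
orientation: [-3.139, 0.123, 0.005]
ft_force: [-0.9, -0.2, -0.7]
width: 16.1
grasp_force: 30.0
```

Emit:
{"api": "arm_command", "payload": {
  "series": [
    {"linear":[0.003,0,0.01],"turn":0},
    {"linear":[0.002,0,0.01],"turn":0},
    {"linear":[0.001,0,0.007],"turn":0},
    {"linear":[0.001,0,0.006],"turn":0},
    {"linear":[0,0,0],"turn":0}
  ]
}}

```text
t: 15.25
ee_pos: [715.3, -57.2, 139.7]
orientation: [-3.139, 0.123, 0.002]
ft_force: [0.1, 0.2, -0.0]
width: 15.8
grasp_force: 30.0
```

Emit:
{"api": "arm_command", "payload": {
  "series": [
    {"linear":[0,0,0.004],"turn":0},
    {"linear":[0,0,0.003],"turn":0},
    {"linear":[0,0,0],"turn":0}
  ]
}}

```text
t: 15.55
ee_pos: [715.7, -57.3, 133.7]
orientation: [-3.139, 0.123, -0.0]
ft_force: [0.1, 0.5, -0.4]
width: 15.5
grasp_force: 30.0
```

Emit:
{"api": "arm_command", "payload": {
  "series": [
    {"linear":[0.01,0,-0.005],"turn":0},
    {"linear":[0.01,0,-0.01],"turn":0},
    {"linear":[0.01,0,-0.015],"turn":0},
    {"linear":[0.01,0,-0.02],"turn":0},
    {"linear":[0.01,0,-0.02],"turn":0},
    {"linear":[0,0,-0.02],"turn":0},
    {"linear":[0,0,0],"turn":0},
    {"linear":[0,0,0],"turn":0}
  ]
}}

```text
t: 16.35
ee_pos: [765.7, -61.2, 223.9]
orientation: [3.139, -0.123, 0.001]
ft_force: [-0.6, -0.5, -0.5]
width: 16.0
grasp_force: 30.0
```

```bash
cat > rod.py <<'E'
from ov import *; from tube import *; from scipy.optimize import differential_evolution, minimize
# fit rod pitch and slide (offset of handle centre along rod from TCP) to side-view edges: score shaft contrast
def fitrod(s,yaw,p):
    g=cv2.GaussianBlur(cv2.cvtColor(s['frame'],cv2.COLOR_BGR2GRAY).astype(np.float32),(0,0),.7)
    S=lambda P:cv2.remap(g,proj(s,P).astype(np.float32)[:,None],None,cv2.INTER_LINEAR).mean()
    res=[]
    for th in np.arange(-.3,.75,.01):
        for D in np.arange(135,160,1.):
            M=T(*p,yaw,th); x=np.arange(-D+3,-D+85,3.); z=0*x
            on=S(tf(M,np.stack([x,z,z],1))); up=S(tf(M,np.stack([x,z,z+12],1))); dn=S(tf(M,np.stack([x,z,z-12],1)))
            e=np.array([[-D-6,0,0],[-D-10,0,0]]); i=np.array([[-D+5,0,0],[-D+9,0,0]])
            res.append((abs(2*on-up-dn)+abs(S(tf(M,i))-S(tf(M,e))),th,D))
    res.sort(reverse=True); return [tuple(np.round(r,2)) for r in res[:4]]
E
python3 - <<'E'
from rod import *
deltas([],-.078); s=snap('side','side5')
print(fitrod(s,-.078,ctrl.get_obs()['ee_pos']))
s1=pickle.load(open('side1.pkl','rb')); print('check, level:',fitrod(s1,-.078,np.array([762.4,-60.4,138.4])))
E
```

```text
t 16.35 pos [765.7 -61.2 223.9] heading -0.078 tilt [ 0.001 -0.    -1.   ] F [-0.6 -0.5 -0.5] w 16.0 g 30.0
turn -0.0
[(np.float64(186.7), np.float64(0.09), np.float64(148.0)), (np.float64(186.63), np.float64(0.09), np.float64(147.0)), (np.float64(186.4), np.float64(-0.02), np.float64(146.0)), (np.float64(186.06), np.float64(-0.02), np.float64(147.0))]
check, level: [(np.float64(106.41), np.float64(-0.3), np.float64(154.0)), (np.float64(105.99), np.float64(-0.3), np.float64(153.0)), (np.float64(105.8), np.float64(-0.3), np.float64(155.0)), (np.float64(105.45), np.float64(-0.3), np.float64(156.0))]
```

```bash
cat > rod.py <<'E'
from ov import *; from tube import *
def rodrows(s,yaw,p,th=0,D=146):
    s0=pickle.load(open('side0.pkl','rb')); df=np.abs(s['frame'].astype(float)-s0['frame']).sum(2); df=cv2.GaussianBlur(df,(0,0),.6)
    M=T(*p,yaw,th); a,b=proj(s,tf(M,[[-D,0,0],[-48,0,0]])); print('pred tip/collar px',a.round(1),b.round(1))
    xs,ys=[],[]
    for u in range(int(a[0])-5,int(b[0])+1):
        v0=a[1]+(u-a[0])*(b[1]-a[1])/(b[0]-a[0]); r=np.arange(int(v0)-14,int(v0)+15); w=df[r,u]; k=w.argmax(); r2=r[max(k-2,0):k+3]; w2=df[r2,u]
        print(u,round((r2*w2).sum()/w2.sum(),1),int(w[k]),end=' | ')
        if w[k]>80 : xs.append(u);ys.append((r2*w2).sum()/w2.sum())
    print(); return np.array(xs),np.array(ys)
E
python3 - <<'E'
from rod import *
s=pickle.load(open('side5.pkl','rb')); p=ctrl.get_obs()['ee_pos']
x,y=rodrows(s,-.078,p)
for th in(-.1,0,.1): print(th,proj(s,tf(T(*p,-.078,th),[[-144,0,0],[-60,0,0]])).round(1).tolist())
E
```

```text
pred tip/collar px [338.8 169. ] [388.9 170.2]
333 171.1 36 | 334 155.5 34 | 335 172.0 37 | 336 157.9 36 | 337 158.0 36 | 338 158.0 34 | 339 168.0 46 | 340 168.1 97 | 341 168.1 158 | 342 168.0 196 | 343 168.0 201 | 344 168.1 204 | 345 168.1 208 | 346 168.1 204 | 347 168.1 209 | 348 168.1 208 | 349 168.1 223 | 350 168.1 273 | 351 168.0 328 | 352 168.0 351 | 353 168.0 357 | 354 168.0 360 | 355 168.1 368 | 356 168.1 378 | 357 168.0 378 | 358 168.0 381 | 359 168.0 386 | 360 168.1 373 | 361 168.0 331 | 362 167.9 236 | 363 167.9 153 | 364 168.0 114 | 365 168.0 107 | 366 168.0 110 | 367 168.0 107 | 368 168.0 109 | 369 167.9 110 | 370 167.9 120 | 371 168.1 166 | 372 168.2 251 | 373 168.3 341 | 374 168.3 379 | 375 168.9 381 | 376 168.9 371 | 377 168.9 358 | 378 168.9 356 | 379 169.0 359 | 380 169.0 358 | 381 169.0 365 | 382 169.0 361 | 383 169.0 354 | 384 169.0 310 | 385 169.1 248 | 386 169.2 200 | 387 169.9 184 | 388 170.0 185 | 
-0.1 [[341.0, 162.3], [383.4, 167.2]]
0 [[339.9, 169.0], [382.8, 170.0]]
0.1 [[339.5, 175.6], [382.4, 172.8]]
```

The rod is level: the shaft runs along row 168 to 169, matching the prediction for θ=0. The tip is about 144 mm from the TCP. Now to the reader.

```bash
python3 - <<'E'
from go import *
t=np.array([406.5,232,170]);e=np.array([np.cos(.07),np.sin(.07),0]);u=np.array([0,0,1])
deltas([t+244*e+54*u,t+244*e,t+174*e,t+144*e],.07)
E
```

```text
t 16.4 pos [765.1 -61.1 222.8] heading -0.078 tilt [-0.001  0.    -1.   ] F [-0.6  0.4 -1.9] w 15.9 g 30.0
turn -0.148
[649.9 249.1 224. ] tool delta [ -93.2 -317.5   -1.2]
[649.9 249.1 170. ] tool delta [ 0.  0. 54.]
[580.1 244.2 170. ] tool delta [-70.   0.   0.]
[550.1 242.1 170. ] tool delta [-30.   0.   0.]
```

Emit:
{"api": "arm_command", "payload": {
  "series": [
    {"linear":[0,0,0],"turn":-0.05},
    {"linear":[0,0,0],"turn":-0.05},
    {"linear":[0,0,0],"turn":-0.048},
    {"linear":[-0.01,-0.03,0],"turn":0},
    {"linear":[-0.01,-0.03,0],"turn":0},
    {"linear":[-0.01,-0.03,0],"turn":0},
    {"linear":[-0.01,-0.03,0],"turn":0},
    {"linear":[-0.01,-0.03,0],"turn":0},
    {"linear":[-0.01,-0.03,0],"turn":0},
    {"linear":[-0.01,-0.03,0],"turn":0}
  ]
}}

```text
t: 17.4
ee_pos: [679.6, 144.4, 222.1]
orientation: [3.139, 0.109, -0.004]
ft_force: [0.3, 1.0, -2.1]
width: 16.0
grasp_force: 30.0
```

Emit:
{"api": "arm_command", "payload": {
  "series": [
    {"linear":[-0.006,-0.03,0],"turn":0},
    {"linear":[-0.006,-0.03,0],"turn":0},
    {"linear":[-0.006,-0.03,0],"turn":0},
    {"linear":[-0.005,-0.0175,0],"turn":0},
    {"linear":[0,0,0.02],"turn":0},
    {"linear":[0,0,0.02],"turn":0},
    {"linear":[0,0,0.014],"turn":0},
    {"linear":[0,0,0],"turn":0},
    {"linear":[0,0,0],"turn":0}
  ]
}}

```text
t: 18.3
ee_pos: [650.7, 248.7, 169.6]
orientation: [3.139, 0.109, -0.001]
ft_force: [-0.0, 0.2, -2.0]
width: 15.6
grasp_force: 30.0
```

```bash
python3 - <<'E'
from rod import *
t=np.array([406.5,232,170]);e=np.array([np.cos(.07),np.sin(.07),0])
deltas([t+174*e,t+144*e],.07)
s=snap('side','side6');p=ctrl.get_obs()['ee_pos']; x,y=rodrows(s,.07,p,0,144)
for th in(-.1,0,.1): print(th,proj(s,tf(T(*p,.07,th),[[-144,0,0],[-60,0,0]])).round(1).tolist())
E
```

```text
t 18.3 pos [650.7 248.7 169.6] heading 0.069 tilt [-0.001 -0.    -1.   ] F [-0.   0.2 -2. ] w 15.6 g 30.0
turn -0.001
[580.1 244.2 170. ] tool delta [-70.8  -0.5  -0.4]
[550.1 242.1 170. ] tool delta [-30.   0.   0.]
pred tip/collar px [273.1 138.7] [309.2 137.5]
268 143.7 12 | 269 128.1 10 | 270 129.0 12 | 271 128.8 9 | 272 138.0 22 | 273 138.0 41 | 274 138.2 51 | 275 138.2 61 | 276 138.0 66 | 277 138.1 73 | 278 138.1 76 | 279 138.1 70 | 280 138.1 67 | 281 138.1 67 | 282 138.1 68 | 283 138.0 72 | 284 138.0 106 | 285 137.8 153 | 286 137.8 195 | 287 137.8 214 | 288 137.8 218 | 289 137.4 218 | 290 137.4 223 | 291 137.4 230 | 292 137.4 226 | 293 137.4 222 | 294 137.7 222 | 295 137.4 228 | 296 137.4 221 | 297 137.7 224 | 298 137.7 222 | 299 137.3 221 | 300 137.3 233 | 301 137.3 227 | 302 137.2 199 | 303 137.2 142 | 304 139.5 74 | 305 139.2 96 | 306 139.0 127 | 307 138.8 149 | 308 138.8 162 | 309 138.9 162 | 
-0.1 [[273.4, 133.4], [305.0, 135.5]]
0 [[273.1, 138.7], [304.7, 137.6]]
0.1 [[273.3, 143.8], [304.7, 139.7]]
```

Level again, with the tip at column 273 as predicted. Sliding in.

Emit:
{"api": "arm_command", "payload": {
  "series": [
    {"linear":[-0.02,0,0],"turn":0},
    {"linear":[-0.02,0,0],"turn":0},
    {"linear":[-0.02,0,0],"turn":0},
    {"linear":[-0.01,0,0],"turn":0},
    {"linear":[-0.01,0,0],"turn":0},
    {"linear":[-0.01,0,0],"turn":0},
    {"linear":[-0.01,0,0],"turn":0},
    {"linear":[0,0,0],"turn":0},
    {"linear":[0,0,0],"turn":0},
    {"linear":[0,0,0],"turn":0}
  ]
}}

```text
t: 19.35
ee_pos: [551.5, 242.2, 170.0]
orientation: [-3.14, -0.11, -0.001]
ft_force: [0.6, 0.3, -1.3]
width: 15.8
grasp_force: 30.0
```

```bash
python3 - <<'E'
from rod import *
t=np.array([406.5,232,170]);e=np.array([np.cos(.07),np.sin(.07),0])
deltas([t+144*e],.07); print(ctrl.get_obs()['qvel'].round(4))
s=snap('top','top6');t0=pickle.load(open('top0.pkl','rb'))
df=np.abs(s['frame'].astype(float)-t0['frame']).sum(2)
M=T(*ctrl.get_obs()['ee_pos'],.07); print('pred tip',proj(s,tf(M,[[-144,0,0],[-120,0,0]])).round(1).tolist())
a=proj(s,tf(M,[[-144,0,0]]))[0].round().astype(int); print('cols',a[0]-8,'row0',a[1]-12);print(df[a[1]-12:a[1]+9,a[0]-8:a[0]+9].astype(int))
print('lens/panel px',proj(s,tf(T(406.5,232,170,.07),[[0,45,0],[0,-45,0]])).round(1).tolist())
E
```

```text
t 19.35 pos [551.5 242.2 170. ] heading 0.07 tilt [ 0.001  0.    -1.   ] F [ 0.6  0.3 -1.3] w 15.8 g 30.0
turn -0.0
[550.1 242.1 170. ] tool delta [-1.3  0.  -0. ]
[-0.0013  0.003   0.0005  0.0009  0.0019 -0.0007]
pred tip [[140.7, 249.9], [140.4, 238.5]]
cols 133 row0 238
[[ 79  62  55  34   6  14  64  51   6  33  63  96 104  91 102  90 114]
 [ 57  71  52  44   7   2  74  75  22  14  74 101 106  99 105 104 105]
 [ 66  49  57  61  25   6  64  90  40   5  79  93  87  78  87  87  76]
 [ 70  46  64  50  42   5  55  96  29   7  83  95  94 106  91  88 102]
 [ 51  44  71  57  20   9  54  81  30   9  79  90  83  92  97  87  90]
 [ 56  38  34  55  39   8  63  85  43   7  53  96  97  89  95  96  89]
 [ 52  53  40  47  55  20  57  94  20   9  34  17  91  95  93  97 107]
 [ 49  50  44  53  59  40  60  78  51   8  48  89 103  96  93  86 110]
 [ 49  49  40  76  62  22  67  84  34  14  34  21  96 108  96 133  91]
 [ 17  26   8  11  16  21  41  74  39  11  55   5 116 103 104  66  92]
 [ 40  34  27  23  24   7   5  65  37   3  21   3  24  99 103 111 103]
 [ 30  48  14  19  22   9  13  71  32  15  10   7  24 101  97  77  95]
 [ 21  30  15  27  24  11  39  22  24  19   3  14  19  32 107 101 104]
 [ 38  31  48   8   9  29   9  43  22   8   5  10   6  31 102  85  88]
 [ 39  36  24  18  43  32  21  56   7   3   7   5  10  24  76  83 101]
 [ 27  42  27  31  23  11   9  65   7   3   7   1   6  20  97 111  93]
 [ 22  26  55  32  35  24  23  84  22  23  19   9   6  21  90  94  82]
 [ 11   9   5  11  11   7  16  85  36   9   3  10  14   9  38  94 109]
 [  8  14  10  14   4  19  34 106  50   7   1  14   6   3   3  32  96]
 [  8   9   9  15  12  10  29  91  58  15  14   7   3   8   2  26  89]
 [  8   2  22  10  13  41  18 100  72  24  13  17   2   9   3   6  36]]
lens/panel px [[119.1, 251.7], [162.2, 249.4]]
```

The top view puts the tip at about (140,249). The mid-gap point on the lens axis is (140.7,250.5), so the tip is within about 3 mm. The arm is at rest, so I'm handing in.

```bash
python3 -c "
from workcell import ctrl
print(ctrl.close_job())"
```

```text
the job is handed in; nothing more can be done
None
```

I handed the job in at about 19 s; no verdict came back. The gauge was seated in the guide tube and held, drawn out, levelled, and is now held at the reading spot with its tip about 3 mm off by my measurement. On the way the fingers pressed the blue bottle's cap with about 29 N; the bottle stayed upright.

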